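Knock the carved rosette up out of its carving nest

ROBOT

A 6-joint arm with a two-finger parallel gripper is mounted at the origin on the work surface. World frame = base frame: x ahead of the robot, y to its left, z up, the work surface at z = 0. Lengths are in mm, angles in rad, forces in N, time in s.
With the tool pointing down it reaches from about 400 to 925 mm from the base axis. Payload 12.5 kg.
Tool frame: the origin (TCP) lies midway between the tips of the shut fingers; the grasp point (between the pads) lies 19 mm behind it (env.pinch_z is the z of the grasp point in the tool frame, in mm); z points along the fingers, y is the line along which they close (so a half turn about z gives the same grasp; the last joint's range is limited). The gripper opens to 95 mm and grips with 3 to 60 N. Pads are 20 mm wide; open, the fingers measure 119 mm over their backs; the gripper's body (75 mm by 180 mm) begins 59 mm behind the grasp point.
Start: joints at [-1.21, 0.491, 1.559, -0, 1.092, -0.106], TCP at [281.294, -558.14, 214.661] pointing down, gripper open.
Joint ranges: [-3.1, 3.1], [-0.84, 2.19], [0.05, 2.79], [-1.13, 4.28], [0.06, 2.93], [-2.69, 2.69]. Speed limits (rad/s): [2.22, 2.22, 2.79, 3.14, 3.14, 3.14].

INTERFACE

Orientations are given as [roll, pitch, yaw] about the fixed x, y, z axes, in that order (R = Rz(yaw) Ry(pitch) Rx(roll)).
In Python, from cell import env, eyes gives the robot as it stands.
- The arm moves only by the shell command python3 -m inch 'ROWS'. ROWS is JSON, a list of rows, each a list of 3 entries, a list of its own where there are three numbers: the shift along the tool's x, y, z in units of 60 mm (1.0 is 60 mm), then the turn about the tool's z in units of 5 degrees (1.0 is 5 degrees), then the closure, from -1 (fully open) to 1 (shut). In form: [[[tx, ty, tz], turn, claw], ...]. A call has exactly 10 rows; each row shifts and turns the commanded pose from where the row before left it, along the tool's axes as they then stand; what a row does not reach is not made up. A row lasts 1/8 s, in which the tool goes at most 62.5 mm and 10.7 degrees, less where a joint would pass 70% of its speed; a pose out of reach is approached as far as the arm can. A call is refused whole if a number of a shift passes 1 or a number of a turn 1, either way. A call with a gripper value outside its range is refused whole. The fingers move at their own pace and stop on an object; the grip force is fixed at half the most. Time passes only in rows, so rows that do not move let the fingers close, or fill a call up. It gives the time, the measured TCP pose, the force, the opening and the grip force at its end, in the units of the state.
- env.state(): the state, without advancing time (a new reading comes with each control period).
- eyes.read_camera(name): name is "side" or "top" or "wrist"; returns a dict with "pixels" (420x560x3 uint8, red, green, blue), "fx", "fy", "cx", "cy" (pixels), "extrinsics" (4x4, takes a point from world to camera coordinates). Camera axes: x right, y down, z forward; pixel columns grow to the right and rows downward; lengths in mm; the calibration is good to about 2 mm. A picture is of the moment at which its call begins. There is no depth.
- env.job_done(): hands the job in; it is judged then, once.
Trained networks look in a picture, given as the dict that the camera call returned (one of the last four; its "shot" number tells which), for a name from the list of things; names that differ only in an ending like _2 or _b are one class to them, and where a whole thing is asked for, a point or a joint stands for the part that bears it (a point fixed in the world has none). Each returns a list of dicts, best first, with "score" (0 to 1); they miss things now and then, are a little off and sometimes report something else, mostly with a low value. They report only what shows in the picture. A call takes as long as a camera call. They do not tell look-alikes from the thing itself.
- eyes.boxes_of(name, picture): "centre" ([row, column] in pixels, amid what is visible of it).
- eyes.cut_out(name, picture): "mask" (420x560 bool, what is visible of it) and "centre" ([row, column] in pixels, amid what is visible of it).
- eyes.spot_point(name, picture): "centre" ([row, column] in pixels: a listed point, or the origin of a listed thing).
The state is a dict: "t": time; "joints": joint angles; "qvel": joint speeds; "tau": joint torques, N m; "eef_pos": TCP position; "tcp_rot": TCP orientation; "ft_force": force on the tool from outside, world axes, zero at the start; "moment": the same for the moment, N m; "opening": opening from 0.0 (shut) to 1.0 (fully open); "grip_force": force on a finger pad.
Only numpy, scipy, OpenCV 4.12 (cv2) and the standard library are available. Lean on these libraries where they do the work, as an engineer would, in place of code of your own. Each camera call takes 0.05 s, during which the arm holds its last target. There are 200 camera calls.

TASK

The carved wooden rosette is stuck in its carving nest. Take the C-shaped knockout tool by its handle, bring its pin in under the nest, feel for the bush in the underside, and push the pin up through it until the rosette stands well proud of its seat (at least 10 mm up, but still held in the nest, ready to be lifted out). Press gently, so the nest is never strained, and keep the gripper off the carving; then bring the tool out and stand it upright on its cork board again, leaving the other things on the desk where they are.

Things in the scene. Friction and masses are not known exactly. Their poses are not given: they have to be found in the camera images.
- nest: Dark wooden carving nest fixed to the desk: block 90 (x) x 114 (y) mm, underside 82 mm and top 114 mm above the desk, on two 12 mm cheeks along its +y and -y edges (inner gap 90 mm); the space below is open to its own -x (facing the robot, give or take its yaw) and +x. Origin on the desk under its centre, z up. A square cavity 59 mm wide, 24 mm deep in its top holds the rosette.
- nest_seat (a point): Centre of the nest's cavity floor, where the rosette's underside rests when fully down, 90 mm above the desk; axes as the nest's. Two steel spring jaws in the cavity's +y and -y walls grip the rosette by friction: it takes about 5 to 18 N to push up and stays at whatever height it is left.
- nest_under (a point): Centre of the nest's underside, 70 mm above the desk, at the level of the flat lower face of a brass guide bush (44 x 46 x 12 mm) with a vertical 14.5 mm bore. The bore is in the nest's x = 0 plane but shifted along the nest's y, anywhere within 10 mm of this point either way; it stays there (do not push it), is hidden and not measured: feel for it. Press it with 25 N at most.
- rosette: Square light-wood tile 56 x 56 x 24 mm with a carved flower 4 mm high on its top, 60 g, stuck down in the nest's cavity with its top level with the nest's. Origin at the centre of its underside, z up.
- tool: C-shaped steel knockout tool, wooden handle, 0.38 kg, 180 mm tall, standing on its foot. Origin: foot's underside, on the common axis of pin and handle, z up; column to its own -x. Foot 12 mm thick, 36 mm wide (y), x = -82 to +18 mm. Column x = -82 to -70 mm. Top arm 20 mm wide, x = -82 to +14, z = 118 to 130 mm. In use the nest stands in the C, column at the nest's -x side.
- tool_tip (a point): Centre of the top end of the tool's upright pin: 12 mm diameter, 1.5 mm chamfer, 36 mm long, from the foot's top to 48 mm above the tool's origin. When the foot's top meets the bush's lower face the pin has pushed the rosette 16 mm up and can go no farther.
- tool_handle (a point): Grip point on the tool's wooden handle, 158 mm above the tool's origin. The handle is a block 20 mm (tool x) x 30 mm (tool y), 130 to 180 mm above the origin, directly above the pin. The tool's centre of mass is about 35 mm to its -x, so grip across the 20 mm, fingers closing along the tool's x.
- board: Cork board 160 x 110 x 8 mm fixed on the desk, on which the tool stands. Origin at the centre of its underside.
- gouge_a: Loose gouge, light wooden handle 22 mm thick, about 200 mm long, lying on the desk between nest and board; leave it. Origin on the desk under the ferrule.
- blank: Loose wooden blank 75 x 50 x 36 mm on the desk nearer the robot; leave it. Origin under its centre.
- gouge_b: Loose gouge with dark handle 22 mm thick, about 190 mm long, lying on the desk's far side; leave it. Origin on the desk under the ferrule.
- mallet: Loose round wooden mallet, head 68 mm thick, lying on the desk's far side; leave it. Origin on the desk under its head.
- cup: Loose white cup 72 mm wide, 90 mm tall, at the far left; leave it. Origin under its centre.
Mind the look-alikes: they are no part of the job. Leave any blue or orange look-alike of the tool alone.

How it is judged (in metres and radians):
On the way, in this order (a step that is already met when the one before it is completed fails the run):
1. the tool's pin is up inside the bush under the nest, at least 7 mm past its mouth (z of tool_tip in the frame of nest_seat between -0.013 and 0.03 m and horizontal distance between tool_tip and nest_seat below 0.015 m), for 0.05 s.
2. the pin has pushed the rosette at least 10 mm up off its seat (z of rosette in the frame of nest_seat above 0.01 m and z of tool_tip in the frame of nest_seat above 0.008 m and horizontal distance between tool_tip and nest_seat below 0.015 m), for 0.1 s.
At the end, for the whole second after the job is handed in: The rosette stands 10 to 21 mm above its seat, still held in the nest's mouth (within 6 mm of its centre, tilted less than 0.2 rad), at rest; the tool stands upright (within 0.08 rad) with its foot on the cork board (its origin within 85 mm of the board's centre), released and at rest (z of rosette in the frame of nest_seat between 0.01 and 0.021 m and horizontal distance between rosette and nest_seat below 0.006 m and angle between rosette's own z axis and vertical below 0.2 rad and angle between tool's own z axis and vertical below 0.08 rad and z of tool in the frame of board between 0.005 and 0.012 m and horizontal distance between tool and board below 0.085 m and linear speed of each of tool, rosette below 0.02 m/s); the robot touches nothing.
It fails at once if the tool is pressed against the nest or its bush with more than 25 N (contact force between tool and nest above 25 N).
It fails at once if the gripper or arm handles the rosette directly (contact force between any of the fingers, the arm and rosette above 0.5 N).
It fails at once if a gouge, the wooden blank, the mallet or the cup is moved by more than 30 mm (distance of any of gouge_a, gouge_b, blank, mallet, cup from where it was at the start of the episode above 0.03 m).
It also fails if it takes over 72 s, if anything falls off the work surface, if the arm or the gripper's body presses on something with over 40 N, if the wrist force passes 120 N, or if a joint passes its speed limit or range.

## Working session

There is one attempt and no reset: what is moved stays moved. The work goes in short steps, Python scripts to look and compute and a shell command to move; the robot and the scene stay as the last step left them, time stands still between calls to the robot, and variables do not carry over. Pictures are saved under pics/ and viewed, at most 10 in all, crops included, and the job is handed in when it is done.

```bash
ls; mkdir -p pics; cat > h.py <<'E'
import numpy as np, cv2
from cell import env, eyes
def ray(p,rc):
    E=np.array(p["extrinsics"]);R=E[:3,:3];t=E[:3,3]
    d=R.T@np.array([(rc[1]-p["cx"])/p["fx"],(rc[0]-p["cy"])/p["fy"],1]);return -R.T@t,d/np.linalg.norm(d)
def atz(p,rc,z):
    o,d=ray(p,rc);return o+d*(z-o[2])/d[2]
def proj(p,X):
    E=np.array(p["extrinsics"]);c=E[:3,:3]@np.array(X)+E[:3,3]
    return [p["cy"]+p["fy"]*c[1]/c[2],p["cx"]+p["fx"]*c[0]/c[2]]
def tri(a,b):
    A=0;B=0
    for o,d in (a,b):
        M=np.eye(3)-np.outer(d,d);A=A+M;B=B+M@o
    return np.linalg.solve(A,B)
def save(p,n): cv2.imwrite("pics/"+n,cv2.cvtColor(p["pixels"],cv2.COLOR_RGB2BGR))
E
python3 - <<'E'
from h import *
np.set_printoptions(precision=1,suppress=True)
P={n:eyes.read_camera(n) for n in("top","side")}
save(P["top"],"top.png");save(P["side"],"side.png")
for n in P:
    print(n,ray(P[n],(210,280)))
    for k in["tool","tool_tip","tool_handle","nest","nest_seat","rosette","board"]:
        print(k,[(np.round(d["centre"],1).tolist(),round(d["score"],2)) for d in eyes.spot_point(k,P[n])][:3])
print(env.state())
E
```

```text
pics
top (array([528.8,  79.6, 918. ]), array([ 0.1,  0. , -1. ]))
tool [([206.2, 224.0], 0.97), ([125.3, 226.4], 0.97), ([214.6, 141.0], 0.62)]
tool_tip [([216.4, 132.7], 0.82), ([125.5, 223.6], 0.68), ([211.2, 219.8], 0.57)]
tool_handle [([106.1, 211.8], 0.85), ([205.4, 211.8], 0.68), ([210.8, 111.9], 0.58)]
nest [([205.3, 409.7], 0.71), ([135.3, 399.5], 0.65)]
nest_seat [([204.7, 426.4], 0.75)]
rosette [([199.3, 426.4], 0.61), ([207.1, 412.0], 0.47), ([134.1, 400.2], 0.44)]
board [([225.2, 226.6], 0.67)]
side (array([ 534.4, -610.4,  686.7]), array([ 0.1,  0.8, -0.6]))
tool [([220.2, 277.7], 0.87), ([215.2, 348.4], 0.81), ([181.9, 269.8], 0.61)]
tool_tip [([167.2, 266.0], 0.97), ([201.3, 277.4], 0.78), ([203.3, 352.3], 0.6)]
tool_handle [([160.8, 353.6], 0.96), ([132.1, 265.1], 0.9), ([165.6, 277.8], 0.59)]
nest [([368.0, 299.2], 0.86)]
nest_seat []
rosette [([337.4, 295.3], 0.56)]
board [([229.1, 263.9], 0.97), ([203.5, 276.3], 0.22)]
{'t': 0.8, 'joints': array([-1.2,  0.5,  1.6,  0. ,  1.1, -0.1]), 'qvel': array([-0., -0.,  0., -0.,  0., -0.]), 'tau': array([ -0. , -61.2, -25.8,   0.1,   0. ,  -0. ]), 'eef_pos': array([ 281.3, -558.1,  214.7]), 'tcp_rot': array([ 3.1, -0. ,  0.5]), 'ft_force': array([-0.1,  0.4,  0.3]), 'moment': array([-0., -0., -0.]), 'grip_force': 0.0, 'opening': 1.005141981031665}
```

View pics/top.png

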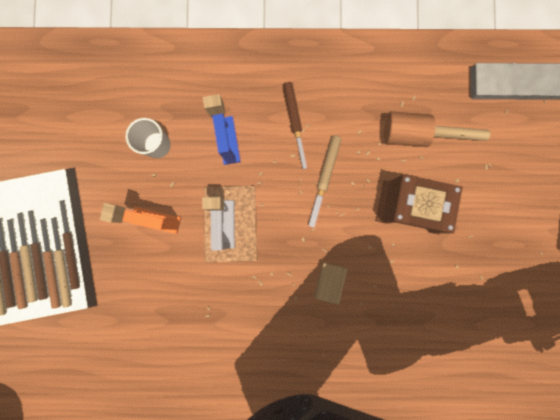

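View pics/side.png

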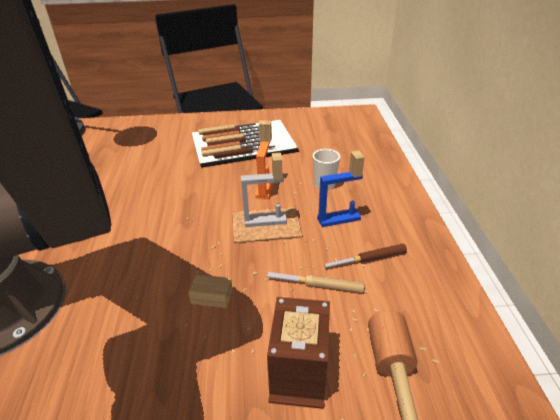

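The top view shows the steel tool on the cork: handle top at about (203,211), foot and column toward the robot. The nest's rosette is at (203,429), slightly yawed. The gouge at (180,325) lies between them. The side view agrees: tool handle at (166,278), nest top at (328,300).

```bash
cat > m.py <<'E'
from h import *
np.set_printoptions(precision=1,suppress=True)
P={n:eyes.read_camera(n) for n in("top","side")}
T,S=P["top"],P["side"]
print("handle",tri(ray(T,(205.4,211.8)),ray(S,(165.6,277.8))), "tip from side z56",atz(S,(201.3,277.4),56))
b=lambda im,n:print(n)
for k,z in(("rosette",115),("board",8),("nest",114),("tool",0),("tool_handle",180),("gouge_a",10),("blank",36)):
  for n in P:
    for d in eyes.cut_out(k,P[n])[:3]:
        m=d["mask"].astype(np.uint8);c=max(cv2.findContours(m,0,2)[0],key=cv2.contourArea)[:,0,:]
        X=np.array([atz(P[n],(v,u),z)[:2] for u,v in c],np.float32)
        r=cv2.minAreaRect(X);print(k,n,round(d["score"],2),np.round(d["centre"]),np.round(r[0],1),np.round(r[1],1),round(r[2],1),X.min(0),X.max(0))
E
python3 m.py; python3 - <<'E'
import cv2
a=cv2.imread("pics/top.png");
p=cv2.resize(a[175:275,160:290],None,fx=6,fy=6,interpolation=2)[:600];q=cv2.resize(a[160:250,370:480],None,fx=7,fy=6)
cv2.imwrite("pics/t1.png",p);cv2.imwrite("pics/t2.png",cv2.resize(a[160:250,370:480],None,fx=6,fy=6,interpolation=2))
E
```

```text
handle [582.  210.  164.1] tip from side z56 [582.7 221.9  56. ]
rosette top 0.77 [202. 430.] [ 587.5 -187.7] [56.8 56. ] 78.3 [ 555.2 -219.5] [ 618.9 -155.1]
board top 0.97 [226. 237.] [551.6 196.5] [159.6 111. ] 1.9 [471.9 140.2] [631.4 254.1]
board side 0.96 [230. 267.] [552.  197.7] [160.5 120. ] 2.1 [470.1 137.2] [633.5 259.3]
nest top 0.97 [203. 409.] [ 588.3 -171.1] [148.6  99.6] 78.5 [ 530.9 -252. ] [643.6 -89.7]
nest side 0.93 [364. 297.] [ 582.4 -219.4] [186.3  91.3] 78.6 [ 532.9 -318.7] [ 644.2 -121.7]
tool top 0.89 [218. 142.] [564.8 390.3] [172.  41.] 81.0 [532.7 304. ] [594.2 476.1]
tool top 0.61 [128. 223.] [757.7 214.9] [160.1  51.4] 17.6 [679.9 178.9] [832.  261.5]
tool top 0.55 [220. 218.] [551.6 223.5] [109.4  66.6] 0.7 [496.9 189.5] [606.1 257.3]
tool side 0.79 [205. 276.] [551.4 373.5] [344.  118.8] 88.8 [492.9 202.1] [613.7 544.4]
tool side 0.61 [157. 267.] [567.5 595.7] [336.9  48. ] 86.1 [537.4 427.1] [597.7 765. ]
tool side 0.6 [356. 397.] [ 759.9 -182.8] [214.3  73.8] 84.7 [ 721.8 -290.6] [803.6 -76. ]
tool_handle top 0.97 [223. 224.] [548.1 195.1] [93.  53.
[... 525 characters left out ...]
[172. 324.] [643.8  -2.3] [ 21.7 201. ] 74.1 [546.8 -36.1] [739.9  28.1]
gouge_a top 0.58 [116. 294.] [764.1  58.7] [192.4  23.2] 11.3 [670.4  36.7] [858.   86.8]
gouge_a top 0.23 [204. 411.] [ 596.1 -203.3] [169.3 112.1] 78.7 [ 531.2 -295. ] [ 658.5 -111.6]
gouge_a side 0.92 [282. 327.] [644.    4.1] [ 29.8 197.9] 74.6 [548.  -32.8] [741.4  33.6]
gouge_a side 0.58 [252. 377.] [766.6  65. ] [195.3  30.2] 12.6 [671.4  42.1] [860.4  99. ]
blank top 0.8 [283. 332.] [430.3 -12.6] [52.8 74.5] 76.4 [390.3 -44. ] [470.9  19.2]
blank top 0.64 [114. 293.] [757.8  59.2] [186.9  24.7] 11.3 [666.3  37.9] [848.6  86.6]
blank side 0.87 [288. 210.] [432.1 -26. ] [77.9 86.4] 76.4 [389.2 -73.1] [475.1  19.6]
```

View pics/t1.png

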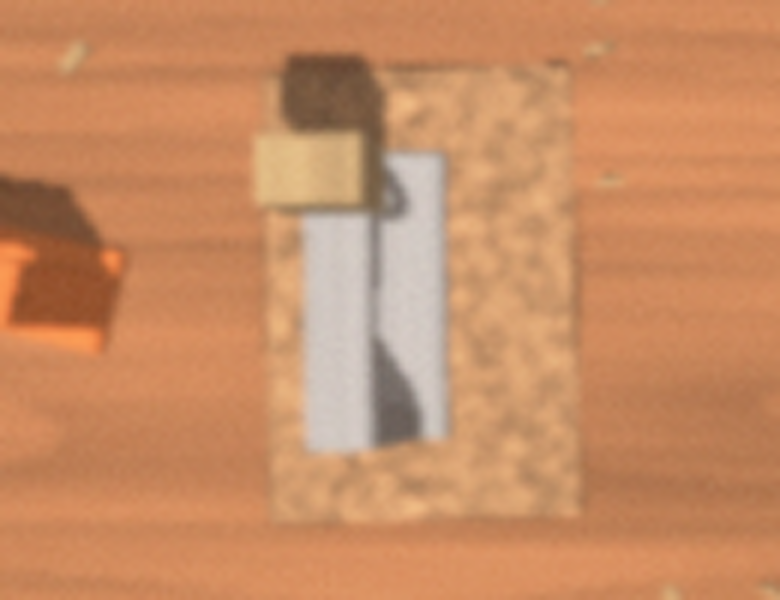

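View pics/t2.png

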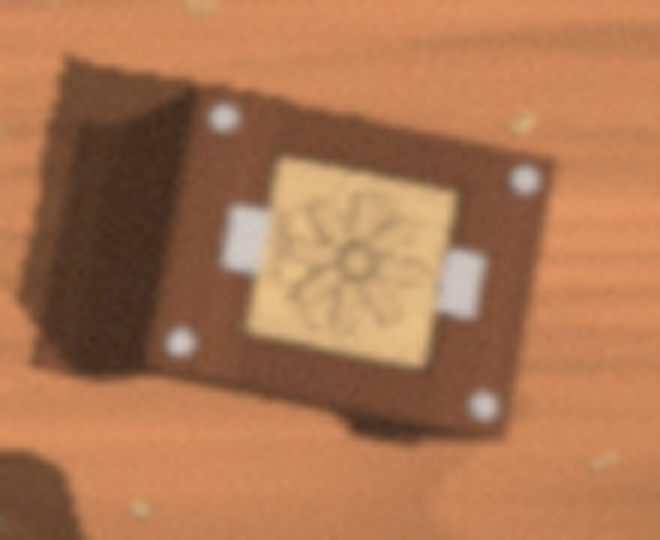

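Handle top spans about cols 202–221, rows 197–210, and the tool's yaw is about +1°. The nest yaw is about -11.5°, with its centre at (587.5,-187.7). I'll move off while turning.

```bash
python3 -m inch '[[[0.6,0,-0.08],-1,-1],[[0.6,0,-0.08],-1,-1],[[0.6,0,-0.08],-1,-1],[[0.6,0,-0.08],-1,-1],[[0.6,0,-0.08],-1,-1],[[0.6,0,-0.08],-1,-1],[[0.6,0,-0.08],-1,-1],[[0.6,0,-0.08],-1,-1],[[0.6,0,-0.08],-1,-1],[[0.6,0,-0.08],-1,-1]]'
cat >> h.py <<'E'
def go(x,y,z,yawdeg,n=10):
    """tool-frame rows needed (after turning first)"""
    s=env.state();p=np.array(s["eef_pos"]);r=s["tcp_rot"]
    from scipy.spatial.transform import Rotation as Ro
    R=Ro.from_euler("xyz",r);yaw=r[2]
    d=np.array([x,y,z])-p
    dy=(np.radians(yawdeg)-yaw+np.pi)%(2*np.pi)-np.pi
    f=lambda R:np.round(R.inv().apply(d)/60,3)
    R2=Ro.from_euler("z",dy)*R
    print("pos",np.round(p,2),"rpy",np.round(r,4),"turn units",round(-np.degrees(dy)/5,3),"now-axes",f(R),"after-turn axes",f(R2),"F",np.round(s["ft_force"],2),"t",s["t"])
E
python3 - <<'E'
from h import *
T=eyes.read_camera("top")
print(atz(T,(203.4,211.5),188),[atz(T,(175+v/6,160+u/6),188) for u,v in((253,132),(365,132),(365,208),(256,208))])
# foot corners visible: right side
print([atz(T,(175+v/6,160+u/6),20) for u,v in((445,153),(448,438))],"arm",[atz(T,(175+v/6,160+u/6),138) for u,v in((303,212),(307,452),(372,448))])
go(583,213,260,91)
E
```

```text
t: 2.85
eef_pos: [509.4, -292.8, 262.8]
tcp_rot: [3.141, 0.0, 1.342]
ft_force: [0.5, -0.3, 0.3]
opening: 1.001
grip_force: 0.0
[580.94894948 206.42698983 188.        ] [array([591.8455744 , 222.57947287, 188.        ]), array([591.99665678, 190.63854178, 188.        ]), array([570.30393945, 190.31310382, 188.        ]), array([570.15385166, 221.33616163, 188.        ])]
[array([599.29308043, 188.03886633,  20.        ]), array([499.89573835, 185.7128527 ,  20.        ])] arm [array([571.83892697, 216.72938889, 138.        ]), array([499.26353274, 214.31358161, 138.        ]), array([500.5674215 , 194.69197583, 138.        ])]
pos [ 510.35 -289.56  263.59] rpy [ 3.1408e+00 -8.0000e-04  1.3483e+00] turn units -2.75 now-axes [ 8.437 -0.668  0.066] after-turn axes [8.354 1.357 0.068] F [1.58 1.45 0.39] t 2.9
```

```bash
python3 -m inch '[[[0.8,-0.05,0],-1,-1],[[0.9,0.1,0],-1,-1],[[0.9,0.15,0],-0.8,-1],[[0.9,0.15,0],0,-1],[[0.9,0.15,0],0,-1],[[0.9,0.15,0],0,-1],[[0.9,0.15,0],0,-1],[[0.9,0.15,0],0,-1],[[0.8,0.15,0],0,-1],[[0.4,0.15,0],0,-1]]'
python3 - <<'E'
from h import *
go(581.2,206.3,147,91.5)
W=eyes.read_camera("wrist");save(W,"w.png")
for z in(188,):
  for dx,dy in((10,15),(10,-15),(-10,-15),(-10,15)): print(np.round(proj(W,(581.2+dx-dy*.026,206.3+dy+dx*.026,z)),1))
E
```

```text
t: 4.15
eef_pos: [601.3, 204.6, 262.5]
tcp_rot: [-3.142, -0.0, 1.585]
ft_force: [-0.2, -0.0, -0.1]
opening: 0.999
grip_force: 0.0
pos [601.31 204.6  262.49] rpy [-3.1416 -0.      1.5855] turn units -0.132 now-axes [ 0.033 -0.335  1.925] after-turn axes [ 0.037 -0.334  1.925] F [-0.22 -0.03 -0.1 ] t 4.15
[198.  267.7]
[234.3 268.6]
[234.6 243.7]
[198.2 242. ]
```

View pics/w.png

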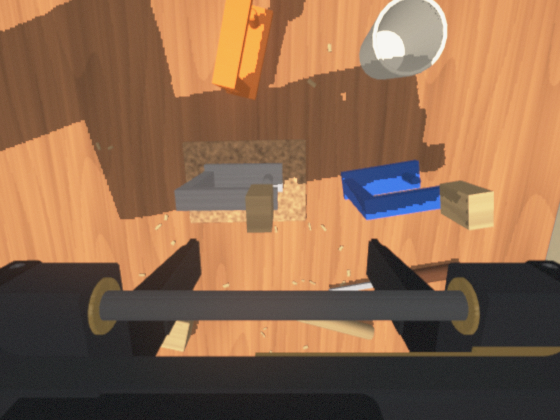

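The handle's top face is at about rows 197–232, cols 247–274, a few mm in +x of my prediction. I'll aim for x=583, descend and close.

```bash
python3 -m inch '[[[0.03,-0.3,0.1],-0.13,-1],[[0,0,0.4],0,-1],[[0,0,0.5],0,-1],[[0,0,0.5],0,-1],[[0,0,0.3],0,-1],[[0,0,0.12],0,-1],[[0,0,0],0,0],[[0,0,0],0,1],[[0,0,0],0,1],[[0,0,0],0,1]]'
python3 - <<'E'
from h import *
print(env.state()["opening"],env.state()["grip_force"]);go(583,206.3,147,91.5)
E
```

```text
t: 5.45
eef_pos: [583.5, 203.8, 147.8]
tcp_rot: [3.141, -0.0, 1.595]
ft_force: [-0.1, -0.2, -0.5]
opening: 0.637
grip_force: 0.0
0.6365768180386057 0.0
pos [583.46 203.84 147.84] rpy [ 3.1409e+00 -1.0000e-04  1.5952e+00] turn units -0.021 now-axes [ 0.041 -0.007  0.014] after-turn axes [ 0.041 -0.007  0.014] F [-0.09 -0.22 -0.52] t 5.45
```

```bash
python3 -m inch '[[[0.04,0,0],0,1],[[0,0,0],0,1],[[0,0,0],0,1],[[0,0,0],0,1],[[0,0,0],0,1],[[0,0,0],0,1],[[0,0,0],0,1],[[0,0,0],0,1],[[0,0,0],0,1],[[0,0,0],0,1]]'

```

```text
t: 6.7
eef_pos: [583.2, 206.2, 147.3]
tcp_rot: [-3.141, 0.0, 1.595]
ft_force: [-0.8, -0.7, -0.6]
opening: 0.213
grip_force: 30.0
```

```bash
python3 -m inch '[[[0,0,-0.1],0,1],[[0,0,-0.4],0,1],[[0,0,-0.5],0,1],[[-0.3,-0.1,0],0,1],[[-0.7,-0.25,0],0,1],[[-0.8,-0.28,0],0,1],[[-0.8,-0.28,0],0,1],[[-0.8,-0.28,0],0,1],[[-0.8,-0.28,0],0,1],[[-0.5,-0.1,0],0,1]]'
python3 - <<'E'
from h import *
print(env.state()["opening"],env.state()["grip_force"]);go(470,-164,170,78.5)
E
```

```text
t: 7.95
eef_pos: [494.0, -80.3, 206.6]
tcp_rot: [-3.14, -0.0, 1.593]
ft_force: [0.5, 0.3, -4.0]
opening: 0.21
grip_force: 30.0
0.21025146982138618 29.99996781349182
pos [494.02 -80.28 206.57] rpy [-3.1402e+00 -1.0000e-04  1.5935e+00] turn units 2.56 now-axes [-1.386 -0.431  0.61 ] after-turn axes [-1.447 -0.113  0.61 ] F [ 0.53  0.29 -4.03] t 7.95
```

```bash
python3 -m inch '[[[-0.2,-0.05,0],0.6,1],[[-0.4,-0.06,0],1,1],[[-0.4,0,0],0.96,1],[[-0.3,0,0],0,1],[[-0.14,0,0.1],0,1],[[0,0,0.2],0,1],[[0,0,0.2],0,1],[[0,0,0.1],0,1],[[0,0,0],0,1],[[0,0,0],0,1]]'
cat > look.py <<'E'
from h import *
import sys
from scipy.optimize import least_squares
go(470,-164,150.3,78.5)
S=eyes.read_camera("side");T=eyes.read_camera("top");save(S,sys.argv[1]+"s.png");save(T,sys.argv[1]+"t.png")
p=env.state();e=np.array(p["eef_pos"]);y=p["tcp_rot"][2]-np.pi/2
c,s=np.cos(y),np.sin(y)
for n,P in(("side",S),("top",T)):
  for k,z in(("tool_tip",48),("tool_handle",158),("tool",0)):
    X=e+[0,0,z-139.3]; print(n,k,"pred",np.round(proj(P,X),1),[(np.round(d["centre"],1).tolist(),round(d["score"],2)) for d in eyes.spot_point(k,P)][:5])
  for nm,v in(("foot front",(18,0,12)),("col bottom",(-82,0,0)),("armfront",(14,0,130))):
    print(n,nm,np.round(proj(P,e+[c*v[0],s*v[0],v[2]-139.3]),1))
E
python3 look.py a
```

```text
t: 9.2
eef_pos: [481.2, -163.6, 171.7]
tcp_rot: [3.141, 0.0, 1.372]
ft_force: [-0.0, -0.4, -3.9]
opening: 0.212
grip_force: 30.0
pos [ 481.24 -163.58  171.65] rpy [3.1411e+00 2.0000e-04 1.3720e+00] turn units 0.022 now-axes [-0.044 -0.182  0.356] after-turn axes [-0.044 -0.182  0.356] F [-0.04 -0.44 -3.94] t 9.2
side tool_tip pred [333.2 232.7] [([169.1, 266.6], 0.7), ([332.4, 232.4], 0.65)]
side tool_handle pred [288.3 226.7] [([286.2, 227.1], 0.95), ([161.6, 353.2], 0.93)]
side tool pred [350.3 235. ] [([349.0, 235.3], 0.91), ([182.2, 269.9], 0.66), ([217.1, 350.0], 0.6), ([370.9, 299.0], 0.6)]
side foot front [347.2 244.8]
side col bottom [345.7 188.8]
side armfront [301.4 237.3]
top tool_tip pred [259.6 410.9] [([217.0, 133.1], 0.69), ([259.9, 411.0], 0.68), ([123.6, 219.4], 0.68)]
top tool_handle pred [263.4 430. ] [([103.2, 212.0], 0.67), ([263.5, 428.5], 0.61), ([209.7, 114.5], 0.61), ([225.2, 227.9], 0.42)]
top tool pred [258.2 404.1] [([257.0, 402.0], 0.8), ([142.9, 157.9], 0.7), ([124.3, 229.9], 0.58), ([217.1, 140.1], 0.58)]
top foot front [249.8 407.3]
top col bottom [297.9 396.7]
top armfront [254.5 426. ]
```

Measured tool points match predictions within 1–2 px, so the tool hangs straight and the TCP gives the pin axis. I'll descend and enter under the nest.

```bash
cat > nf.py <<'E'
from h import *
s=env.state();e=np.array(s["eef_pos"]);a=np.radians(-11.5);d=e[:2]-[587.5,-187.7]
print("nest x,y",np.round([np.cos(a)*d[0]+np.sin(a)*d[1],-np.sin(a)*d[0]+np.cos(a)*d[1]],2),"tip z",round(e[2]-139.3+48,2),"yaw",np.degrees(s["tcp_rot"][2]).round(2),"F",np.round(s["ft_force"],2),"t",s["t"],"M",np.round(s["moment"],2))
E
python3 -m inch '[[[-0.04,0,0.1],0,1],[[0,0,0.16],0,1],[[0,0,0.1],0,1],[[0,0.15,0],0,1],[[0,0.35,0],0,1],[[0,0.35,0],0,1],[[0,0.35,0],0,1],[[0,0.35,0],0,1],[[0,0.2,0],0,1],[[0,0.06,0],0,1]]'
python3 nf.py
```

```text
t: 10.85
eef_pos: [587.4, -187.5, 149.6]
tcp_rot: [-3.141, 0.0, 1.372]
ft_force: [-0.4, 0.3, -3.9]
opening: 0.208
grip_force: 30.0
nest x,y [-0.09  0.16] tip z 58.3 yaw 78.61 F [-0.4   0.25 -3.89] t 10.85 M [ 0.02 -0.23  0.01]
```

```bash
python3 -m inch '[[[0,0,-0.06],0,1],[[0,0,-0.06],0,1],[[0,0,-0.03],0,1],[[0,0,-0.02],0,1],[[0,0,-0.01],0,1],[[0,0,-0.01],0,1],[[0,0,-0.01],0,1],[[0,0,-0.01],0,1],[[0,0,0],0,1],[[0,0,0],0,1]]'
python3 nf.py
```

```text
t: 12.1
eef_pos: [587.0, -187.5, 162.4]
tcp_rot: [-3.142, 0.0, 1.372]
ft_force: [-0.7, -0.1, -3.1]
opening: 0.214
grip_force: 30.0
nest x,y [-0.55  0.1 ] tip z 71.12 yaw 78.59 F [-0.68 -0.09 -3.07] t 12.1 M [-0.05 -0.18 -0.02]
```

```bash
python3 -m inch '[[[0,0,-0.01],0,1],[[0,0,0],0,1],[[0,0,-0.01],0,1],[[0,0,0],0,1],[[0,0,-0.01],0,1],[[0,0,0],0,1],[[0,0,0],0,1],[[0,0,0],0,1],[[0,0,0],0,1],[[0,0,0],0,1]]'
python3 nf.py
```

```text
t: 13.35
eef_pos: [587.1, -187.5, 164.3]
tcp_rot: [3.141, 0.0, 1.372]
ft_force: [2.3, 0.6, -3.7]
opening: 0.209
grip_force: 30.0
nest x,y [-0.45  0.11] tip z 72.98 yaw 78.6 F [ 2.29  0.61 -3.75] t 13.35 M [ 0.08 -0.69  0.03]
```

Sideways force (+x) with no upward force means the pin has found the bore mouth. I'll shift slightly in +x and rise.

```bash
python3 -m inch '[[[0,0.01,0],0,1],[[0,0.01,0],0,1],[[0,0,-0.01],0,1],[[0,0,0],0,1],[[0,0,-0.01],0,1],[[0,0,0],0,1],[[0,0,-0.01],0,1],[[0,0,0],0,1],[[0,0,0],0,1],[[0,0,0],0,1]]'
python3 nf.py
```

```text
t: 14.6
eef_pos: [588.2, -187.7, 166.0]
tcp_rot: [3.142, 0.0, 1.372]
ft_force: [-1.1, 0.3, -3.2]
opening: 0.205
grip_force: 30.0
nest x,y [0.65 0.1 ] tip z 74.73 yaw 78.6 F [-1.07  0.29 -3.2 ] t 14.6 M [-0.1  -0.18 -0.01]
```

```bash
python3 -m inch '[[[0,0,-0.02],0,1],[[0,0,-0.02],0,1],[[0,0,-0.02],0,1],[[0,0,-0.02],0,1],[[0,0,-0.02],0,1],[[0,0,-0.02],0,1],[[0,0,0],0,1],[[0,0,0],0,1],[[0,0,0],0,1],[[0,0,0],0,1]]'
python3 nf.py
```

```text
t: 15.85
eef_pos: [588.2, -187.7, 173.2]
tcp_rot: [3.142, 0.0, 1.372]
ft_force: [-0.3, -0.1, -3.7]
opening: 0.211
grip_force: 30.0
nest x,y [0.67 0.12] tip z 81.91 yaw 78.6 F [-0.34 -0.13 -3.68] t 15.85 M [-0.07 -0.25 -0.01]
```

The pin is about 12 mm into the bush without force. I'll rise to the rosette's underside and begin pushing.

```bash
python3 -m inch '[[[0,0,-0.03],0,1],[[0,0,-0.03],0,1],[[0,0,-0.03],0,1],[[0,0,-0.02],0,1],[[0,0,-0.02],0,1],[[0,0,-0.02],0,1],[[0,0,-0.02],0,1],[[0,0,0],0,1],[[0,0,0],0,1],[[0,0,0],0,1]]'
python3 nf.py
```

```text
t: 17.1
eef_pos: [587.9, -187.6, 183.2]
tcp_rot: [-3.141, -0.0, 1.372]
ft_force: [-0.2, -0.1, -12.4]
opening: 0.205
grip_force: 30.0
nest x,y [0.36 0.14] tip z 91.85 yaw 78.59 F [ -0.2   -0.14 -12.41] t 17.1 M [-0.08  0.   -0.06]
```

```bash
python3 -m inch '[[[0,0,-0.02],0,1],[[0,0,-0.02],0,1],[[0,0,-0.02],0,1],[[0,0,-0.02],0,1],[[0,0,-0.02],0,1],[[0,0,-0.02],0,1],[[0,0,-0.02],0,1],[[0,0,0],0,1],[[0,0,0],0,1],[[0,0,0],0,1]]'
python3 nf.py
```

```text
t: 18.35
eef_pos: [588.2, -187.8, 192.0]
tcp_rot: [3.141, 0.0, 1.372]
ft_force: [-1.3, 0.2, -9.2]
opening: 0.21
grip_force: 30.0
nest x,y [0.73 0.07] tip z 100.72 yaw 78.6 F [-1.28  0.19 -9.23] t 18.35 M [-0.06 -0.04 -0.02]
```

```bash
python3 -m inch '[[[0,0,-0.01],0,1],[[0,0,-0.01],0,1],[[0,0,-0.01],0,1],[[0,0,-0.01],0,1],[[0,0,-0.01],0,1],[[0,0,0],0,1],[[0,0,0],0,1],[[0,0,0],0,1],[[0,0,0],0,1],[[0,0,0],0,1]]'
python3 nf.py; python3 look.py b | grep -v tip; python3 - <<'E'
import cv2
a=cv2.imread("pics/bs.png")[240:420,160:420];cv2.imwrite("pics/bc.png",cv2.resize(a,None,fx=3,fy=3,interpolation=2))
E
```

```text
t: 19.6
eef_pos: [588.2, -187.7, 194.9]
tcp_rot: [3.142, 0.0, 1.372]
ft_force: [-0.6, -0.1, -10.2]
opening: 0.206
grip_force: 30.0
nest x,y [0.66 0.1 ] tip z 103.61 yaw 78.59 F [ -0.61  -0.1  -10.22] t 19.6 M [-0.02 -0.06  0.01]
pos [ 588.16 -187.74  194.91] rpy [3.1415e+00 1.0000e-04 1.3717e+00] turn units 0.019 now-axes [-2.000e-03 -2.009e+00  7.430e-01] after-turn axes [-0.005 -2.009  0.743] F [ -0.61  -0.1  -10.22] t 19.6
side tool_handle pred [285.  299.7] [([283.2, 302.6], 0.95), ([159.4, 355.5], 0.59)]
side tool pred [349.8 298.5] [([215.5, 350.0], 0.74), ([179.7, 269.5], 0.5)]
side foot front [346.6 309.6]
side col bottom [345.1 249.8]
side armfront [298.8 309. ]
top tool_handle pred [199.  448.2] [([210.2, 113.0], 0.96), ([199.5, 447.9], 0.94), ([105.7, 211.7], 0.94), ([188.5, 319.9], 0.66)]
top tool pred [205.5 418.5] [([126.9, 226.7], 0.95), ([217.2, 142.1], 0.89), ([203.2, 417.6], 0.77)]
top foot front [196.2 422. ]
top col bottom [245.5 411. ]
top armfront [192.4 443.4]
```

View pics/bc.png

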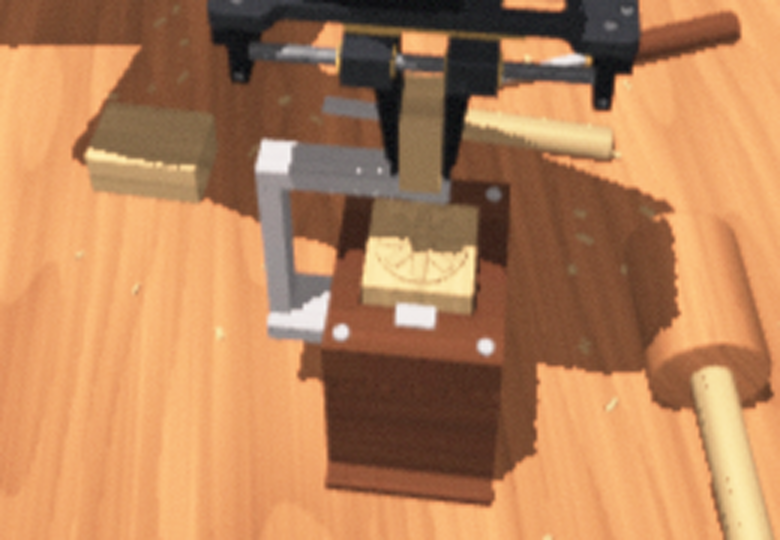

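The rosette now stands clearly proud (step at crop rows 290–312), and force is low, so the foot is not on the bush. I'll withdraw the pin.

```bash
python3 -m inch '[[[0,0,0.03],0,1],[[0,0,0.08],0,1],[[0,0,0.1],0,1],[[0,0,0.12],0,1],[[0,0,0.12],0,1],[[0,0,0.12],0,1],[[0,0,0.1],0,1],[[0,0,0.06],0,1],[[0,0,0.02],0,1],[[0,0,0],0,1]]'
python3 nf.py
```

```text
t: 21.25
eef_pos: [588.2, -187.8, 149.9]
tcp_rot: [3.141, 0.0, 1.372]
ft_force: [0.5, 0.7, -3.4]
opening: 0.21
grip_force: 30.0
nest x,y [0.74 0.09] tip z 58.63 yaw 78.6 F [ 0.53  0.67 -3.45] t 21.25 M [-0.07 -0.21 -0.  ]
```

Catch: at this height the top arm's underside (about 128.6) is lower than the raised flower top (about 131.5), so lowering may have pushed the rosette down to about +10.6. I'll push up again and withdraw only to tip z≈66.

```bash
python3 -m inch '[[[0,0,-0.08],0,1],[[0,0,-0.1],0,1],[[0,0,-0.1],0,1],[[0,0,-0.1],0,1],[[0,0,-0.1],0,1],[[0,0,-0.1],0,1],[[0,0,-0.04],0,1],[[0,0,-0.02],0,1],[[0,0,0],0,1],[[0,0,0],0,1]]'
python3 nf.py
```

```text
t: 22.5
eef_pos: [588.1, -187.7, 188.1]
tcp_rot: [-3.141, 0.0, 1.372]
ft_force: [0.6, 0.8, -3.2]
opening: 0.213
grip_force: 30.0
nest x,y [0.61 0.11] tip z 96.75 yaw 78.59 F [ 0.55  0.77 -3.17] t 22.5 M [-0.09 -0.21  0.  ]
```

```bash
python3 -m inch '[[[0,0,-0.02],0,1],[[0,0,-0.02],0,1],[[0,0,-0.02],0,1],[[0,0,-0.02],0,1],[[0,0,-0.02],0,1],[[0,0,-0.02],0,1],[[0,0,0],0,1],[[0,0,0],0,1],[[0,0,0],0,1],[[0,0,0],0,1]]'
python3 nf.py
```

```text
t: 23.75
eef_pos: [588.1, -187.7, 195.1]
tcp_rot: [-3.141, -0.0, 1.372]
ft_force: [1.7, -1.1, -12.2]
opening: 0.208
grip_force: 30.0
nest x,y [0.59 0.14] tip z 103.81 yaw 78.6 F [  1.67  -1.12 -12.17] t 23.75 M [-0.16 -0.71  0.04]
```

```bash
python3 -m inch '[[[0,0,0.03],0,1],[[0,0,0.08],0,1],[[0,0,0.1],0,1],[[0,0,0.1],0,1],[[0,0,0.1],0,1],[[0,0,0.1],0,1],[[0,0,0.07],0,1],[[0,0,0.04],0,1],[[0,0,0],0,1],[[0,0,0],0,1]]'
python3 nf.py
```

```text
t: 25.0
eef_pos: [588.3, -187.8, 158.4]
tcp_rot: [3.141, 0.0, 1.372]
ft_force: [0.2, 0.5, -3.7]
opening: 0.209
grip_force: 30.0
nest x,y [0.78 0.09] tip z 67.13 yaw 78.6 F [ 0.24  0.52 -3.71] t 25.0 M [-0.07 -0.24 -0.02]
```

```bash
python3 -m inch '[[[0,-0.05,0],0,1],[[0,-0.15,0],0,1],[[0,-0.25,0],0,1],[[0,-0.3,0],0,1],[[0,-0.3,0],0,1],[[0,-0.3,0],0,1],[[0,-0.3,0],0,1],[[0,-0.25,0],0,1],[[0,-0.1,0],0,1],[[0,0,0],0,1]]'
python3 nf.py; python3 - <<'E'
from h import *
S=eyes.read_camera("side");save(S,"cs.png")
cv2.imwrite("pics/cc.png",cv2.resize(cv2.imread("pics/cs.png")[285:355,255:345],None,fx=7,fy=7,interpolation=2))
a=np.radians(-11.5);R=np.array([[np.cos(a),-np.sin(a)],[np.sin(a),np.cos(a)]])
for h in(0,10,13.5,16):
  print(h,[np.round((np.array(proj(S,[*(R@q+[587.5,-187.7]),114+h]))-[285,255])*7,0).tolist() for q in((-28,-28),(28,-28),(28,28),(-28,28))])
E
```

```text
t: 26.25
eef_pos: [470.5, -164.1, 158.5]
tcp_rot: [3.141, 0.0, 1.372]
ft_force: [0.6, 0.2, -3.6]
opening: 0.208
grip_force: 30.0
nest x,y [-119.31   -0.19] tip z 67.15 yaw 78.58 F [ 0.58  0.21 -3.62] t 26.25 M [-0.08 -0.27  0.01]
0 [[395.0, 165.0], [420.0, 422.0], [212.0, 436.0], [191.0, 196.0]]
10 [[367.0, 165.0], [392.0, 423.0], [184.0, 438.0], [163.0, 195.0]]
13.5 [[357.0, 164.0], [382.0, 424.0], [175.0, 438.0], [153.0, 195.0]]
16 [[350.0, 164.0], [375.0, 424.0], [168.0, 439.0], [146.0, 195.0]]
```

View pics/cc.png

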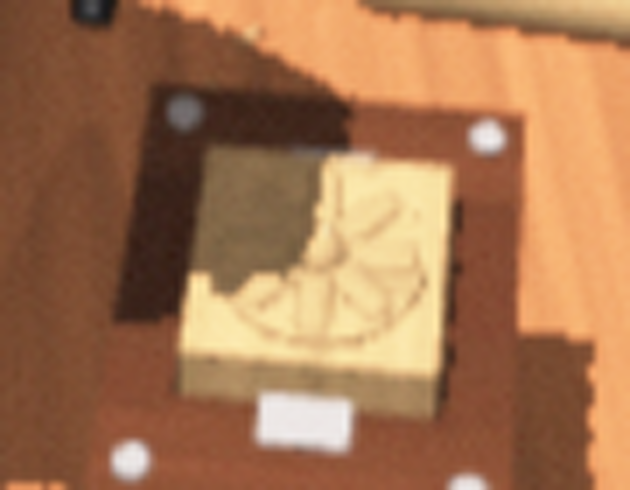

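The front face of the rosette is about 40–42 px high at 2.8 px/mm, so it stands about 14 mm up. Now carrying the tool back.

```bash
python3 -m inch '[[[0,0,-0.2],0,1],[[0,0,-0.35],0,1],[[0,0,-0.3],0,1],[[0.3,0,0],-0.6,1],[[0.6,0.1,0],-1,1],[[0.8,0.2,0],-0.96,1],[[0.8,0.25,0],0,1],[[0.8,0.25,0],0,1],[[0.8,0.25,0],0,1],[[0.5,0.2,0],0,1]]'
python3 -c "
from h import *
go(575,204,148.5,91.4)"
```

```text
t: 27.55
eef_pos: [552.7, 114.1, 208.7]
tcp_rot: [-3.141, -0.0, 1.599]
ft_force: [1.0, -0.9, -3.2]
opening: 0.205
grip_force: 30.0
pos [552.67 114.15 208.68] rpy [-3.1408e+00 -2.0000e-04  1.5988e+00] turn units 0.041 now-axes [1.486 0.415 1.003] after-turn axes [1.488 0.41  1.003] F [ 1.04 -0.87 -3.19] t 27.55
```

```bash
python3 -m inch '[[[0.3,0.1,0],0,1],[[0.5,0.15,0],0,1],[[0.45,0.12,0],0,1],[[0.24,0.04,0],0,1],[[0,0,0.1],0,1],[[0,0,0.25],0,1],[[0,0,0.3],0,1],[[0,0,0.2],0,1],[[0,0,0.1],0,1],[[0,0,0],0,1]]'
python3 -c "
from h import *
go(575,204,147.6,91.4)"
```

```text
t: 28.8
eef_pos: [575.3, 200.6, 151.9]
tcp_rot: [-3.141, 0.0, 1.595]
ft_force: [-0.7, -0.2, -2.8]
opening: 0.207
grip_force: 30.0
pos [575.27 200.64 151.9 ] rpy [-3.1411e+00  2.0000e-04  1.5949e+00] turn units -0.004 now-axes [ 0.056 -0.003  0.072] after-turn axes [ 0.056 -0.003  0.072] F [-0.68 -0.16 -2.84] t 28.8
```

```bash
python3 -m inch '[[[0,0,0.02],0,1],[[0,0,0.02],0,1],[[0,0,0.01],0,1],[[0,0,0.01],0,1],[[0,0,0.01],0,1],[[0,0,0.005],0,1],[[0,0,0],0,1],[[0,0,0],0,1],[[0,0,0],0,1],[[0,0,0],0,1]]'
```

```text
t: 30.05
eef_pos: [575.3, 200.9, 147.7]
tcp_rot: [3.142, 0.0, 1.595]
ft_force: [-0.6, 0.2, -3.4]
opening: 0.207
grip_force: 30.0
```

```bash
python3 -m inch '[[[0,0,0.01],0,1],[[0,0,0],0,1],[[0,0,0.01],0,1],[[0,0,0],0,1],[[0,0,0],0,1],[[0,0,0],0,1],[[0,0,0],0,1],[[0,0,0],0,1],[[0,0,0],0,1],[[0,0,0],0,1]]'
```

```text
t: 31.3
eef_pos: [575.4, 201.0, 147.4]
tcp_rot: [3.141, -0.0, 1.595]
ft_force: [-1.5, 0.0, 7.3]
opening: 0.211
grip_force: 30.0
```

Touching the board. Release gently, then rise.

```bash
python3 -m inch '[[[0,0,-0.01],0,0.5],[[0,0,0],0,0.2],[[0,0,0],0,-0.2],[[0,0,0],0,-0.2],[[0,0,0],0,-0.2],[[0,0,0],0,-0.2],[[0,0,0],0,-0.2],[[0,0,0],0,-0.2],[[0,0,0],0,-0.2],[[0,0,0],0,-0.2]]'
```

```text
t: 32.55
eef_pos: [575.3, 200.9, 147.1]
tcp_rot: [3.142, 0.0, 1.595]
ft_force: [-0.8, 0.2, 0.4]
opening: 0.6
grip_force: 0.0
```

```bash
python3 -m inch '[[[0,0,-0.1],0,-0.2],[[0,0,-0.3],0,-0.2],[[0,0,-0.4],0,-0.2],[[0,0,-0.4],0,-0.2],[[0,0,-0.4],0,-0.2],[[0,0,-0.3],0,-0.2],[[0,-0.2,-0.1],0,-0.2],[[0,-0.5,0],0,-0.2],[[0,-0.5,0],0,-0.2],[[0,-0.3,0],0,-0.2]]'
python3 - <<'E'
from h import *
S=eyes.read_camera("side");T=eyes.read_camera("top");save(S,"ds.png")
for k in("tool","tool_handle"):
  for P in(S,T): print(k,[(np.round(d["centre"],1).tolist(),round(d["score"],2)) for d in eyes.spot_point(k,P)],np.round(proj(P,(575.4,201,8 if k=="tool" else 166)),1))
E
```

```text
t: 33.8
eef_pos: [483.1, 198.5, 266.8]
tcp_rot: [-3.141, 0.0, 1.595]
ft_force: [0.9, -0.2, 0.5]
opening: 0.599
grip_force: 0.0
tool [([179.7, 267.8], 0.95), ([215.8, 350.6], 0.85), ([183.9, 328.5], 0.58), ([220.6, 273.6], 0.56)] [222.4 275.4]
tool [([216.9, 143.5], 0.91), ([207.7, 225.5], 0.77), ([124.5, 227.4], 0.68)] [212.1 228.6]
tool_handle [([164.6, 273.2], 0.95), ([130.4, 263.8], 0.86), ([162.1, 355.0], 0.72)] [167.3 273.8]
tool_handle [([211.2, 114.9], 0.85), ([103.2, 212.8], 0.7), ([208.4, 215.7], 0.61)] [207.5 216.7]
```

View pics/ds.png

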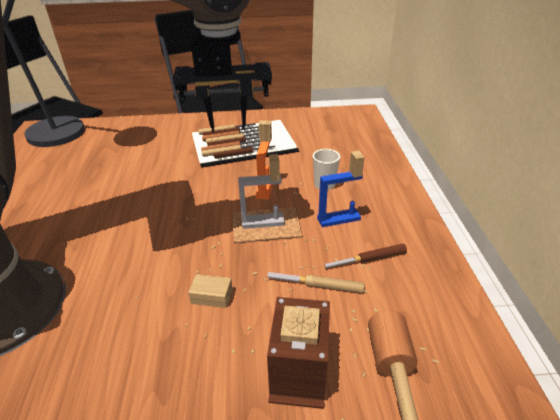

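The tool stands upright on the cork (foot at about (222,265), handle at (165,273)). The rosette is proud at (325,300), and everything else is where it was.

```bash
python3 -c "
from cell import env
print(env.job_done())"
```

```text
the job is handed in; nothing more can be done
None
```

I handed the job in, but it returned no verdict: by camera estimate the rosette stands about 14 mm proud (it took a second push, because the tool's top arm may have pressed it part-way back down after the first), and the tool is upright on its cork board, released, with nothing else visibly moved.

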